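# Set folded spectacles under the bench magnifier

## Task

Lay the folded spectacles flat in the middle of the work pad while the magnifier is still pushed back out of the way and let go of them. Then press the magnifier boom's spring button in flush and slide the boom out over the pad until the button pops out by itself in the next hole. Stop at the click, never force the boom against the button, let go, and leave the other things on the bench where they are.

Things in the scene. Friction and masses are not known exactly. Their poses are not given: they have to be found in the camera images.
- magnifier: Bench magnifier, fixed to the bench: round white foot, steel column, and a telescoping boom at 115 mm height. Origin on the bench top straight below the spring button; z up. The column stands 172 mm along +y, the boom slides out along -y, the button points to -x (towards the robot).
- boom (a joint): How far the boom is pulled out, m; 0 = pushed back, button in its first hole; grows along the magnifier's -y. The second hole lies some 10 to 14 cm nearer the column: the button pops out there when the boom is out by that much; the exact place must be felt. Locked in a hole it has about 1 mm of play. It stops dead at 150 mm.
- boom_axis (a point): Point on the boom's axis, moving with it; at the start it is behind the button. The boom is an aluminium square tube 24 x 24 mm, level, wall 2 mm, sliding over a fixed inner tube; from this point it reaches 42 mm to the head and 145 mm to the column side. With the button riding inside it takes about 7 N to slide, at the start about 12 N. Axes as the magnifier's.
- button (a joint): How far the spring button is pushed in, m; 0 = fully out, 0.004 = flush with the boom's outer face (then the boom can be slid, and the bevel of the button slips under its wall), about 0.006 = riding inside the boom.
- button_tip (a point): Outer end of the spring button: a bevelled steel pin 11 mm in diameter on the inner tube, which does not slide with the boom. It stands out 4 mm from the boom's face towards -x of the magnifier, through the hole, at mid height of the boom. The spring pushes with 2 N when out and 3.5 N when flush. One fingertip can press it while the other holds the opposite face of the boom (28 mm over both).
- lens_middle (a point): Middle of the round magnifier lens at the head end of the boom, 115 mm above the bench; its black ring is 94 mm across and 16 mm high. Pushed back it lies 98 mm along -y from the button.
- pad_middle (a point): Middle of the top face of the grey work pad, 140 x 110 x 6 mm, fixed to the bench below the place where the lens comes when the boom is out.
- spectacles_middle (a point): Middle (half-way up) of the folded metal spectacles, 40 mm along x, 120 mm along y and 8 mm high, 22 g, loose, lying flat on the bench at the right; best gripped across the 40 mm at the middle. z up.
- folded_spectacles: The same folded spectacles; origin at the underside.
- screwdriver: Small screwdriver, 109 mm, lying below the boom; bystander.
- bench_pliers: Chrome pliers, 150 mm, lying in front of the boom; bystander.
- tape_roll: Roll of pads, 62 mm across, 26 mm high, behind the boom; bystander.
- oiler: Small oil dropper bottle, 66 mm high, in front of the magnifier's foot; bystander.
- screw_box: Flat screw assortment box, 67 x 115 x 21 mm, on the right at the back; bystander.

How it is judged (in metres and radians):
On the way, in this order (a step that is already met when the one before it is completed fails the run):
1. the spectacles lie flat in the middle of the pad, released, while the boom is still pushed back (horizontal distance between spectacles_middle and pad_middle below 0.02 m and height (world z) of spectacles_middle below 0.015 m and angle between spectacles_middle's own z axis and vertical below 0.15 rad and contact force between the fingers and folded_spectacles below 0.05 N and value of joint boom below 0.003 m), for 0.2 s.
2. the boom slides out with the button pushed in (value of joint boom between 0.02 and 0.11 m and value of joint button above 0.0045 m), for 0.1 s.
At the end, for the whole second after the job is handed in: The boom is out with the button sprung fully out in the second hole (within 1 mm of fully out, boom within 2 mm of the hole), and the spectacles lie flat and still on the pad, their middle within 20 mm of the pad's middle; everything is released (value of joint boom between 0.124 and 0.128 m and value of joint button below 0.001 m and horizontal distance between spectacles_middle and pad_middle below 0.02 m and height (world z) of spectacles_middle below 0.015 m and angle between spectacles_middle's own z axis and vertical below 0.15 rad and contact force between the fingers and folded_spectacles below 0.05 N and linear speed of folded_spectacles below 0.01 m/s and contact force between the fingers and boom below 0.05 N); the robot touches nothing.
It fails at once if the boom is forced against the button with more than 18 N (contact force between button and boom above 18 N).
It fails at once if one of the other loose things on the bench is shifted by more than 25 mm (distance of any of screwdriver, bench_pliers, tape_roll, oiler, screw_box from where it was at the start of the episode above 0.025 m).
It also fails if it takes over 58 s, if anything falls off the work surface, if the arm or the gripper's body presses on something with over 40 N, if the wrist force passes 120 N, or if a joint passes its speed limit or range.

## Robot

A 6-joint arm with a two-finger parallel gripper is mounted at the origin on a cart in front of the work surface, level with it; the furniture and walls round the work are solid. World frame = base frame: x ahead of the robot, y to its left, z up, the work surface at z = 0. Lengths are in mm, angles in rad, forces in N, time in s.
With the tool pointing down it reaches from about 250 to 800 mm from the base axis. Payload 8.5 kg.
Tool frame: the origin (TCP) lies between the finger pads; the fingertips stand arm.nose_length ahead of it and the grasp point (between the pads) lies 8 mm behind it (arm.nose_length is the distance from the TCP to the fingertips, in mm); z points along the fingers, y is the line along which they close (so a half turn about z gives the same grasp; the last joint's range is limited). The gripper opens to 85 mm and grips with 20 to 120 N. Pads are 22 mm wide; open, the fingers measure 114 mm over their backs; the gripper's body (76 mm by 85 mm) begins 54 mm behind the grasp point. The pads swing forward as they close: fully open they stand 13 mm farther back than shut.
Start: joints at [-1.248, 0.238, -0.013, 1.319, 0, 1.571], TCP at [166.526, -497.841, 207.676] pointing down, gripper open.
Joint ranges: [-2.66, 2.66], [-1.03, 1.9], [-1.14, 1.46], [-1.82, 2.27], [-1.45, 1.34], [-3.14, 3.14]. Speed limits (rad/s): [2.22, 2.22, 2.79, 3.14, 3.14, 3.14].

## Interface

Orientations are given as a unit quaternion [x, y, z, w].
In Python, from workcell import arm, vision gives the robot as it stands.
- The arm moves only by the tool move_arm, never from a script. Its argument "increments" is a list of rows, each a list of 3 entries, a list of its own where there are three numbers: the shift along the tool's x, y, z each as a share of 0.04 m, from -1 to 1, then the turn about the tool's z as a share of 0.15 rad, from -1 to 1, then the gripper's target within -1 to 1 (fully open at 1, half-way at 0, shut at -1). A call has 1 to 20 rows; each row shifts and turns the commanded pose from where the row before left it, along the tool's axes as they then stand; what a row does not reach is not made up. A row lasts 1/8 s, in which the tool goes at most 62.5 mm and 10.7 degrees, less where a joint would pass 70% of its speed; a pose out of reach is approached as far as the arm can. A call with a number of a shift or a turn outside -1 to 1 is refused whole. A call with a gripper value outside its range is refused whole. The fingers move at their own pace and stop on an object; "squeeze" is the grip in N (left out, the last holds). Time passes only in rows, so rows that do not move let the fingers close. It gives the time, the measured TCP pose, the force, the opening and the grip force at its end, in the units of the state.
- arm.sense(): the state, without advancing time (a new reading comes with each control period).
- vision.snapshot(name): name is "scene" or "top" or "wrist"; returns (picture, depth): 480x640x3 uint8, blue, green, red; 480x640 float32, mm along the optical axis (not along the pixel's ray), 0 where there is no reading.
- vision.get_calibration(name): a dict with "mtx" (3x3 intrinsics, pixels), "k1" (the pictures are not rectified: a ray, as slopes to the right and down, at radius r is drawn at 1 + k1 r^2 times it, then the intrinsics apply), "R" (3x3) and "t" (3): a world point X has camera coordinates R X + t. Camera axes: x right, y down, z forward; pixel columns grow to the right and rows downward; lengths in mm; the calibration is good to about 2 mm. A picture is of the moment at which its call begins: read the wrist's pose just before it. get_calibration takes no time and is no camera call; for the wrist camera it gives the pose at the moment of the call.
- arm.sign_off(): hands the job in; it is judged then, once.
The state is a dict: "time": time; "q": joint angles; "joint_vel": joint speeds; "joint_efforts": joint torques, N m; "ee_pos": TCP position; "orientation": TCP orientation; "force": force on the tool from outside, world axes, zero at the start; "ft_torque": the same for the moment, N m; "width": opening from 0.0 (shut) to 1.0 (fully open); "grip_force": force on a finger pad.
Only numpy, scipy, OpenCV 4.12 (cv2) and the standard library are available. Lean on these libraries where they do the work, as an engineer would, in place of code of your own. Each camera call takes 0.05 s, during which the arm holds its last target. There are 200 camera calls.

## Working session

There is one attempt and no reset: what is moved stays moved. The work goes in short steps, Python scripts to look and compute and a tool call to move; the robot and the scene stay as the last step left them, time stands still between calls to the robot, and variables do not carry over. Pictures are saved under pics/ and viewed, at most 10 in all, crops included, and the job is handed in when it is done.

Besides the shell and the picture viewer there is one more tool, called after "Request:" by a JSON object that holds its "fn" and its "kwargs". move_arm: Moves the arm, as the interface text tells. Its arguments: {"type":"object","properties":{"increments":{"type":"array","items":{"type":"array"}},"squeeze":{"type":"number"}},"required":["increments"]}

```bash
mkdir -p pics; ls; python3 - <<'E'
from workcell import arm, vision
import cv2, numpy as np
s=arm.sense(); print({k:s[k] for k in ("time","ee_pos","orientation","width","force")}, arm.nose_length)
for n in ("scene","top"):
    p,d=vision.snapshot(n); cv2.imwrite(f"pics/{n}1.png",p); np.save(f"{n}1.npy",d)
    c=vision.get_calibration(n); print(n,c, (d>0).mean())
E
```

```text
pics
{'time': 0.0, 'ee_pos': array([ 166.41986211, -497.48799663,  207.08974411]), 'orientation': array([ 9.86999452e-01,  1.60722182e-01, -9.63385742e-05, -6.72701137e-04]), 'width': 1.005047318093113, 'force': array([-0.69045505,  0.10601935, -0.01608032])} 11.0
scene {'mtx': array([[538.64981647,   0.        , 325.85248184],
       [  0.        , 538.64981647, 233.15662284],
       [  0.        ,   0.        ,   1.        ]]), 'k1': 0.015245650006311366, 'R': array([[-0.65652804, -0.75428314,  0.00527939],
       [-0.52074095,  0.44816716, -0.72661892],
       [ 0.54571036, -0.47979489, -0.68702043]]), 't': array([ 324.12299175,  352.40212104, 1023.38048992])} 0.995986328125
top {'mtx': array([[617.87070543,   0.        , 333.47931797],
       [  0.        , 617.87070543, 241.94503753],
       [  0.        ,   0.        ,   1.        ]]), 'k1': -0.05508735573980915, 'R': array([[ 0.02774184, -0.99961397, -0.00151503],
       [-0.99736235, -0.0275776 , -0.06714029],
       [ 0.0670726 ,  0.00337363, -0.99774239]]), 't': array([ -52.78289072,  503.01825114, 1377.627959  ])} 0.996171875
```

View pics/top1.png

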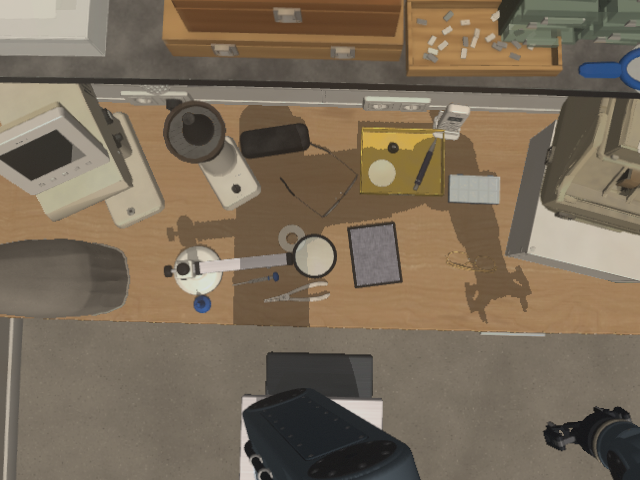

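View pics/scene1.png

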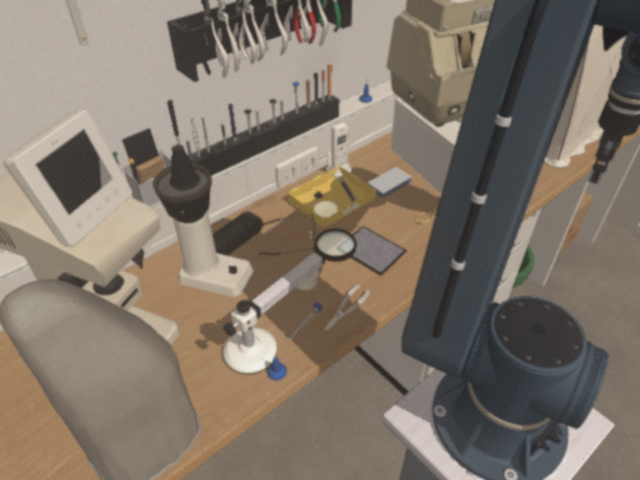

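Top view: pad at about (375,254), gold spectacles at (463,259), lens at (314,256), boom running to the column near (197,268), pliers at (297,293), screwdriver at (258,278). The scene view agrees.

```bash
cat > h.py <<'E'
import numpy as np, cv2
from workcell import arm, vision
def rays(cal,uv):
    K=cal["mtx"]; uv=np.atleast_2d(np.array(uv,float)); m=(uv-[K[0,2],K[1,2]])/K[0,0]
    s=m.copy()
    for _ in range(10): s=m/(1+cal["k1"]*(s**2).sum(1,keepdims=True))
    d=np.c_[s,np.ones(len(s))]@cal["R"]; return -cal["R"].T@cal["t"],d
def onz(cal,uv,z):
    o,d=rays(cal,uv); return o+d*((z-o[2])/d[:,2])[:,None]
def proj(cal,X):
    c=np.atleast_2d(X)@cal["R"].T+cal["t"]; s=c[:,:2]/c[:,2:]; s=s*(1+cal["k1"]*(s**2).sum(1,keepdims=True))
    return s*cal["mtx"][0,0]+[cal["mtx"][0,2],cal["mtx"][1,2]]
def cloud(cal,d):
    v,u=np.nonzero(d>0); o,r=rays(cal,np.c_[u,v]); P=o+r*d[v,u][:,None]
    X=np.full(d.shape+(3,),np.nan); X[v,u]=P; return X
E
python3 - <<'E'
from h import *
p=cv2.imread("pics/top1.png"); d=np.load("top1.npy"); c=vision.get_calibration("top")
X=cloud(c,d)
hsv=cv2.cvtColor(p,cv2.COLOR_BGR2HSV)
# pad: low saturation in window
m=np.zeros(d.shape,np.uint8); w=(slice(215,295),slice(340,410)); m[w]=(hsv[w][...,1]<70)*255
m=cv2.morphologyEx(m,cv2.MORPH_OPEN,np.ones((5,5)))
ct=max(cv2.findContours(m,0,2)[0],key=cv2.contourArea); b=cv2.boxPoints(cv2.minAreaRect(ct))
P=onz(c,b,6); print("pad",P.mean(0),P.round(1).tolist())
print("table z at few",X[300,400],X[230,450],X[250,375])
# boom height points
B=(X[...,2]>90)&(X[...,2]<140); B[:,:150]=0;B[:,345:]=0;B[:235]=0;B[300:]=0
v,u=np.nonzero(B);print("z>90 bbox",u.min(),u.max(),v.min(),v.max())
for a in range(170,340,8):
    vv=np.nonzero(B[:,a])[0]
    if len(vv): print(a,vv.min(),vv.max(),X[vv,a][:,[0,1,2]].mean(0).round(1))
a=cv2.resize(p[230:310,160:345],None,fx=4.3,fy=4.3,interpolation=cv2.INTER_CUBIC)
b=cv2.resize(p[220:300,340:525],None,fx=4.3,fy=3.2,interpolation=cv2.INTER_CUBIC)
cv2.imwrite("pics/z1.png",np.vstack([a,b])[:600])
E
```

```text
pad [ 479.00000759 -132.22611599    6.        ] [[538.3, -68.9, 6.0], [554.7, -175.5, 6.0], [419.6, -195.2, 6.0], [403.4, -89.3, 6.0]]
table z at few [ 377.41893955 -193.63893719   -1.02908087] [ 540.26939297 -304.98395162   -0.54588801] [ 489.33278012 -133.69999763    5.11535159]
z>90 bbox 164 336 235 279
170 265 276 [428.  300.6 121.9]
178 261 278 [427.3 281.2 131.7]
186 260 277 [431.4 264.9 130.9]
194 261 276 [433.6 250.3 122.1]
202 261 272 [438.2 232.9 125.5]
210 261 272 [438.7 216.4 124.4]
218 260 271 [441.2 199.5 126.1]
226 259 270 [443.8 182.9 125.5]
234 258 269 [446.3 166.3 125.8]
242 257 268 [448.9 149.5 126.8]
250 256 267 [451.5 133.1 125.9]
258 256 267 [451.9 116.6 124.6]
266 255 266 [454.5 100.1 124.1]
274 254 265 [457.   83.4 125.2]
282 253 264 [459.5  66.6 127.7]
290 252 264 [461.   50.1 126.2]
298 240 270 [468.1  34.2 117.7]
306 235 276 [468.2  17.5 117.7]
314 235 277 [466.9   0.7 118.6]
322 235 276 [468.  -16.  117.9]
330 240 271 [469.  -32.7 117.3]
```

View pics/z1.png

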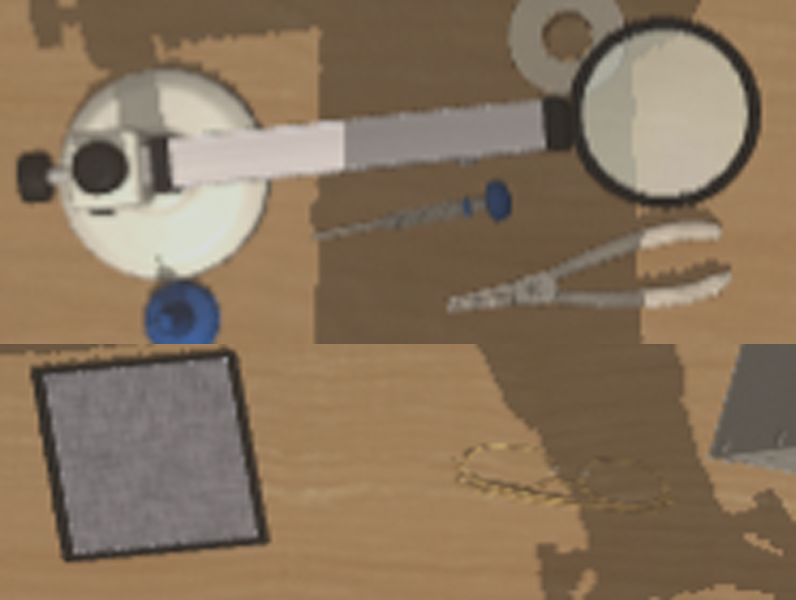

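```bash
cat >> h.py <<'E'
from scipy.spatial.transform import Rotation as Ro
def pose():
    s=arm.sense(); R=Ro.from_quat(s["orientation"]).as_matrix(); return s,np.array(s["ee_pos"]),R
def togo(target,ang=None):
    """tool-axis shift in shares of 40mm; ang = world yaw of tool y (rad, mod pi)"""
    s,p,R=pose(); out=(R.T@(np.array(target)-p)/40).round(2).tolist()
    y=np.arctan2(R[1,1],R[0,1]); print("t",round(s["time"],2),"p",p.round(1),"yaw_y",round(y,3),"shares",out)
    if ang is not None:
        dy=(ang-y+np.pi/2)%np.pi-np.pi/2; print("turn about tool z, shares",round(-dy/0.15,2))
E
python3 - <<'E'
from h import *
p=cv2.imread("pics/top1.png"); c=vision.get_calibration("top")
bl=p.astype(int); g=(bl[...,2]-bl[...,0])
w=(slice(240,285),slice(438,505)); bg=cv2.medianBlur(p,15).astype(int)
hs=cv2.cvtColor(p,cv2.COLOR_BGR2HSV)[w]; hb=cv2.cvtColor(bg.astype(np.uint8),cv2.COLOR_BGR2HSV)[w]
m=(hs[...,1].astype(int)-hb[...,1]>25)
v,u=np.nonzero(m); P=onz(c,np.c_[u+438,v+240],4); r=cv2.minAreaRect(P[:,:2].astype(np.float32)); print(len(u),r, cv2.boxPoints(r).round(0).tolist())
togo([r[0][0],r[0][1],200],0.1)
E
```

```text
45 ((492.87890625, -424.153564453125), (36.59450912475586, 9.214362144470215), 0.5529800653457642) [[475.0, -420.0], [475.0, -429.0], [511.0, -429.0], [511.0, -419.0]]
t 0.1 p [ 166.4 -497.5  207.1] yaw_y -1.248 shares [8.32, 0.85, 0.18]
turn about tool z, shares -8.99
```

Request:
{"fn": "move_arm", "kwargs": {"increments": [[[0,0,0],-1,1],[[0,0,0],-1,1],[[0,0,0],-1,1],[[0,0,0],-1,1],[[0,0,0],-1,1],[[0,0,0],-1,1],[[0,0,0],-1,1],[[0,0,0],-1,1],[[0,0,0],-1,1],[[0.4,1,0],0,1],[[0.4,1,0],0,1],[[0.4,1,0],0,1],[[0.4,1,0],0,1],[[0.4,1,0],0,1],[[0.4,1,0],0,1],[[0.4,1,0],0,1],[[0.4,1,0],0,1],[[0,0,0],0,1],[[0,0,0],0,1]]}}

```text
time: 2.48
ee_pos: [471.3, -337.8, 207.3]
orientation: [0.67, 0.742, -0.0, -0.001]
force: [-0.0, -0.3, 0.2]
width: 1.002
grip_force: 0.0
```

```bash
python3 - <<'E'
from h import *
togo([470,-330,100],0.1)
p,d=vision.snapshot("wrist"); c=vision.get_calibration("wrist"); cv2.imwrite("pics/w1.png",p); np.save("w1.npy",d)
np.save("w1c.npy",c,allow_pickle=True); print(-c["R"].T@c["t"], onz(c,[[320,240],[0,0],[639,479]],0).round(0).tolist())
E
```

```text
t 2.48 p [ 471.3 -337.8  207.3] yaw_y 0.103 shares [0.2, -0.01, 2.68]
turn about tool z, shares 0.02
[ 463.80111649 -256.99348521  373.9755264 ] [[481.0, -386.0, 0.0], [165.0, -184.0, 0.0], [986.0, -708.0, 0.0]]
```

View pics/w1.png

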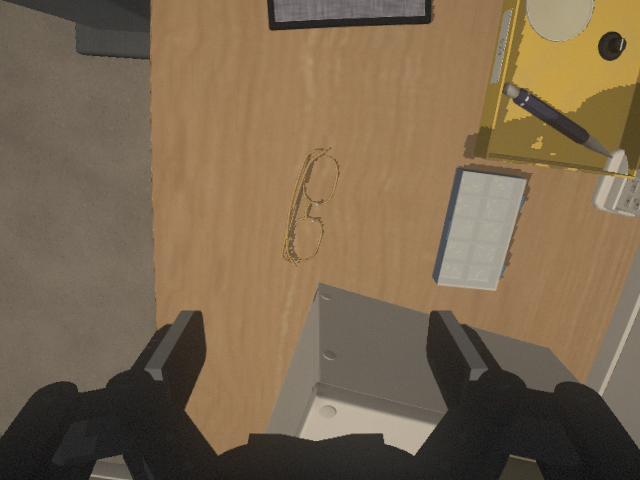

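Wrist view: spectacles span pixels (283–340, 147–265), tilted; screw box at (480,230); a big grey cabinet starts at about (320,285), so I'll check its height.

```bash
python3 - <<'E'
from h import *
p=cv2.imread("pics/w1.png"); c=np.load("w1c.npy",allow_pickle=True).item(); d=np.load("w1.npy")
bg=cv2.medianBlur(p,31); hs=cv2.cvtColor(p,cv2.COLOR_BGR2HSV).astype(int); hb=cv2.cvtColor(bg,cv2.COLOR_BGR2HSV).astype(int)
w=(slice(140,275),slice(270,350))
m=(hs[w][...,1]-hb[w][...,1]>25)|(hs[w][...,2]-hb[w][...,2]<-45)
m=m.astype(np.uint8); n,l,st,_=cv2.connectedComponentsWithStats(m,connectivity=8)
m=np.isin(l,[i for i in range(1,n) if st[i,4]>=6])
v,u=np.nonzero(m); print(len(u))
P=onz(c,np.c_[u+270,v+140],5)[:,:2].astype(np.float32); r=cv2.minAreaRect(P); print(r,cv2.boxPoints(r).round(1).tolist())
X=cloud(c,d)
for q in [(330,300),(330,285),(400,350),(350,240),(300,350)]: print(q,X[q[1],q[0]].round(0))
cv2.imwrite("pics/w1z.png",cv2.resize(np.hstack([p[w],(m*255).astype(np.uint8)[...,None].repeat(3,2)]),None,fx=4,fy=4))
E
```

```text
360
((465.7227478027344, -353.983642578125), (103.97223663330078, 26.41390609741211), 81.24459838867188) [[444.79998779296875, -403.3999938964844], [470.8999938964844, -407.3999938964844], [486.70001220703125, -304.6000061035156], [460.6000061035156, -300.6000061035156]]
(330, 300) [ 495. -432.   37.]
(330, 285) [ 496. -434.    0.]
(400, 350) [ 555. -446.   91.]
(350, 240) [ 511. -382.    0.]
(300, 350) [ 471. -489.   41.]
```

View pics/w1z.png

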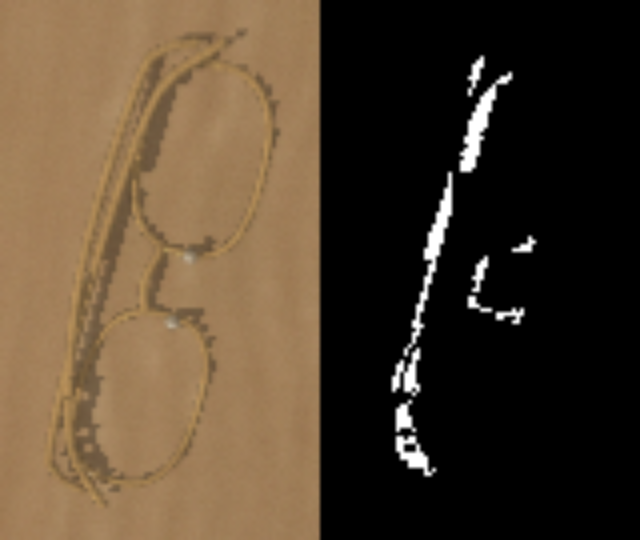

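Crop: temple line on the left from (140,55) to (55,475), lens rims reach (275,110) and (212,360) on the right, ends at (245,30) and (105,503). I take the outline from those points.

```bash
python3 - <<'E'
from h import *
c=np.load("w1c.npy",allow_pickle=True).item()
q=np.array([(52,475),(65,400),(100,200),(140,55),(200,35),(245,30),(275,110),(270,170),(240,235),(212,360),(180,450),(150,482),(105,503)])/4+[270,140]
P=onz(c,q,5)[:,:2].astype(np.float32); r=cv2.minAreaRect(P); b=cv2.boxPoints(r); print(r,b.round(1).tolist())
e=b[1]-b[0] if np.linalg.norm(b[1]-b[0])<np.linalg.norm(b[2]-b[1]) else b[2]-b[1]
a=np.arctan2(e[1],e[0]); togo([*r[0],60],a); print(a)
X=cloud(vision.get_calibration("top"),np.load("top1.npy"))
for u,v in [(515,250),(530,250),(525,200),(560,270)]: print(X[v,u].round(0))
E
```

```text
((467.09979248046875, -352.8268127441406), (122.89539337158203, 36.845741271972656), 79.86698150634766) [[438.20001220703125, -410.1000061035156], [474.3999938964844, -416.6000061035156], [496.0, -295.6000061035156], [459.79998779296875, -289.1000061035156]]
t 2.52 p [ 471.  -338.1  207.5] yaw_y 0.102 shares [-0.36, -0.13, 3.69]
turn about tool z, shares 1.86
-0.17685468
[ 493. -431.   84.]
[ 488. -434.  177.]
[ 604. -455.   74.]
[ 455. -559.    2.]
```

Request:
{"fn": "move_arm", "kwargs": {"increments": [[[0,0,0],0.93,1],[[0,0,0],0.93,1],[[-0.39,-0.03,0],0,1],[[0,0,0.83],0,1],[[0,0,0.83],0,1],[[0,0,0.83],0,1],[[0,0,0.83],0,1],[[0,0,0.83],0,0.5],[[0,0,0],0,0.5],[[0,0,0],0,0.5]], "squeeze": 20}}

```text
time: 3.78
ee_pos: [468.0, -354.2, 42.9]
orientation: [0.767, 0.642, 0.0, 0.001]
force: [0.4, 0.1, -0.7]
width: 0.749
grip_force: 0.0
```

```bash
python3 - <<'E'
from h import *
togo([467,-353,14],-0.177)
p,d=vision.snapshot("wrist"); cv2.imwrite("pics/w2.png",p)
c=vision.get_calibration("wrist"); X=cloud(c,d)
s,q,R=pose(); L=(X-q)@R
m=(np.abs(L[...,0])<14)&(np.abs(L[...,1])<70)&(L[...,2]>-20)&(L[...,2]<20)
for a in (1,-1):
    k=m&(a*L[...,1]>0); print(a,k.sum(), np.percentile(L[k],[0,2,50,98,100],axis=0).round(1).tolist() if k.any() else 0)
E
```

```text
t 3.77 p [ 468.  -354.2   42.9] yaw_y -0.176 shares [0.03, -0.03, 0.72]
turn about tool z, shares 0.0
1 0 0
-1 0 0
```

View pics/w2.png

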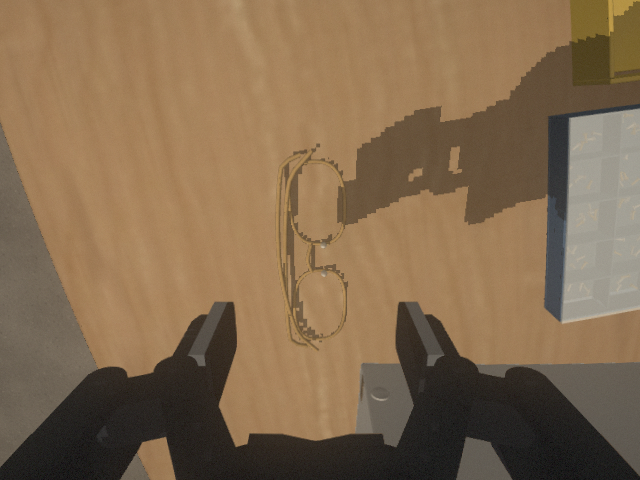

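Spectacles stand centred between the fingers (x≈313, fingertips at 220/412) and aligned. Descending.

Request:
{"fn": "move_arm", "kwargs": {"increments": [[[0.03,-0.03,0],0,0.2],[[0,0,0.35],0,0.2],[[0,0,0.3],0,0.2],[[0,0,0.1],0,0.2],[[0,0,0],0,0.2]]}}

```text
time: 4.45
ee_pos: [466.6, -351.4, 11.1]
orientation: [0.767, 0.642, -0.0, -0.001]
force: [0.3, 0.1, 0.3]
width: 0.596
grip_force: 0.0
```

Request:
{"fn": "move_arm", "kwargs": {"increments": [[[0,0,0.05],0,0.2],[[0,0,0],0,0.2]]}}

```text
time: 4.7
ee_pos: [467.0, -351.7, 9.8]
orientation: [0.767, 0.642, 0.0, 0.0]
force: [-0.4, 0.1, -0.6]
width: 0.602
grip_force: 0.0
```

Request:
{"fn": "move_arm", "kwargs": {"increments": [[[0,0,0.02],0,0.1],[[0,0,0],0,-0.05],[[0,0,0],0,-0.2],[[0,0,0],0,-0.3],[[0,0,0],0,-0.3]]}}

```text
time: 5.32
ee_pos: [466.9, -351.7, 8.9]
orientation: [0.767, 0.642, 0.0, -0.0]
force: [0.5, -0.2, -0.6]
width: 0.354
grip_force: 0.0
```

Request:
{"fn": "move_arm", "kwargs": {"increments": [[[0,0,0],0,0.1],[[0,0,0],0,0.1],[[0,0,0],0,0.1],[[0,0,0.05],0,0.1],[[0,0,0.05],0,0.1],[[0,0,0],0,0.1]]}}

```text
time: 6.08
ee_pos: [466.8, -351.5, 4.6]
orientation: [0.767, 0.642, -0.0, -0.0]
force: [-0.2, -0.3, 0.8]
width: 0.546
grip_force: 0.0
```

```bash
python3 - <<'E'
from h import *
togo([467,-353,14],-0.177)
p,d=vision.snapshot("wrist"); cv2.imwrite("pics/w3.png",p[100:480,150:500])
E
```

```text
t 6.08 p [ 466.8 -351.5    4.6] yaw_y -0.177 shares [-0.04, 0.01, -0.23]
turn about tool z, shares -0.0
```

View pics/w3.png

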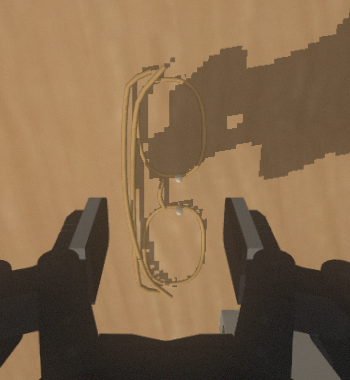

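The spectacles have not moved; both fingers straddle them, so the first close passed above. I check where the tips are relative to the middle.

```bash
python3 - <<'E'
from h import *
s,q,R=pose(); c=vision.get_calibration("wrist")
for l in [(11,-23,5),(-11,-23,5),(11,23,5),(0,0,4.6)]: print(l,(proj(c,q+R@np.array(l))-[150,100]).round(0))
# spectacle ends in crop: top (168,62), bottom (170,296)
print(onz(c,[[150+168,162],[150+170,396],[150+124,280],[150+206,210]],4).round(1), s["force"].round(2))
e=onz(c,[[318,162],[320,396]],4).mean(0); print((R.T@(e-q)).round(1))
E
```

```text
(11, -23, 5) [[115. 162.]]
(-11, -23, 5) [[117. 204.]]
(11, 23, 5) [[213. 162.]]
(0, 0, 4.6) [[164. 184.]]
[[ 478.9 -294.2    4. ]
 [ 458.6 -414.6    4. ]
 [ 449.1 -344.4    4. ]
 [ 491.6 -317.8    4. ]] [0.19 0.65 0.11]
[-2.4  2.4  0.7]
```

```bash
python3 - <<'E'
from h import *
s,q,R=pose(); c=vision.get_calibration("wrist"); p,d=vision.snapshot("wrist"); X=cloud(c,d); L=(X-q)@R
for u,v in [(107,199),(103,203),(104,240),(104,280),(90,220),(82,245),(230,200),(227,203),(228,250),(235,215),(250,245),(145,200),(200,200)]:
    print((u,v),L[v+100,u+150].round(1))
print(-c["R"].T@c["t"]-q, c["mtx"][0,0])
E
```

```text
(107, 199) [ -8.4 -27.9   5.2]
(103, 203) [ 10.9 -22.8 -34.8]
(104, 240) [ -2.6 -22.5 -39. ]
(104, 280) [-56.4 -32.1   4.6]
(90, 220) [ 11.8 -25.1 -48.7]
(82, 245) [ 10.9 -25.2 -62.2]
(230, 200) [ 10.6  25.5 -31.8]
(227, 203) [  9.8  24.3 -32.6]
(228, 250) [ -6.3  24.4 -40.1]
(235, 215) [ 11.1  25.4 -44. ]
(250, 245) [ 11.3  27.  -62.8]
(145, 200) [-8.8 -9.3  5.1]
(200, 200) [-8.6 17.4  4.6]
[ 15.46528463  80.27973727 166.51182727] 393.5552002216643
```

Request:
{"fn": "move_arm", "kwargs": {"increments": [[[-0.05,0.05,0.04],0,0.1],[[0,0,0.04],0,0.1],[[0,0,0],0,0.1]]}}

```text
time: 6.55
ee_pos: [468.4, -353.9, 1.5]
orientation: [0.767, 0.642, -0.0, -0.0]
force: [-0.0, 0.0, 0.4]
width: 0.551
grip_force: 0.0
```

The depth image puts the tips about 33 mm behind the reported TCP, and there is no contact where the stated nose length would give it. I go by the camera and continue down carefully.

Request:
{"fn": "move_arm", "kwargs": {"increments": [[[0,0,0.1],0,0.1],[[0,0,0.1],0,0.1],[[0,0,0.1],0,0.1],[[0,0,0.1],0,0.1],[[0,0,0],0,0.1]]}}

```text
time: 7.18
ee_pos: [468.3, -353.8, -14.7]
orientation: [0.767, 0.642, -0.0, -0.0]
force: [-0.3, 0.0, -0.3]
width: 0.549
grip_force: 0.0
```

```bash
python3 - <<'E'
from h import *
s,q,R=pose(); p,d=vision.snapshot("wrist"); c=vision.get_calibration("wrist"); X=cloud(c,d); L=(X-q)@R
print(q, s["force"].round(1))
for a in (-1,1):
    k=(np.abs(L[...,0]-9)<5)&(np.abs(a*L[...,1]-25)<4)&(X[...,2]>q[2]+3)&(X[...,2]>2.5); print(a,k.sum(),np.sort(X[k][:,2])[:8].round(1))
t=(np.abs(L[...,0]-30)<10)&(np.abs(L[...,1]-50)<10); print("table z",np.nanmedian(X[t][:,2]))
np.save("w4.npy",d); cv2.imwrite("pics/w4.png",p)
E
```

```text
[ 468.29921221 -353.77277394  -14.73772162] [-0.3  0.  -0.3]
-1 2513 [7.9 8.1 8.1 8.1 8.2 8.5 8.6 8.7]
1 1896 [11.9 12.8 12.9 13.2 13.7 13.8 13.8 14.1]
table z 0.4022072259222682
```

Request:
{"fn": "move_arm", "kwargs": {"increments": [[[0,0,0.1],0,0.1],[[0,0,0.05],0,0.1],[[0,0,0],0,0.1]]}}

```text
time: 7.6
ee_pos: [468.4, -353.9, -20.5]
orientation: [0.767, 0.642, -0.0, -0.0]
force: [0.2, 0.2, 0.3]
width: 0.55
grip_force: 0.0
```

Request:
{"fn": "move_arm", "kwargs": {"increments": [[[0,0,0.05],0,0.1],[[0,0,0],0,0.1]]}}

```text
time: 7.85
ee_pos: [468.5, -353.9, -22.5]
orientation: [0.767, 0.642, 0.0, -0.0]
force: [0.7, -0.7, -0.1]
width: 0.549
grip_force: 0.0
```

Request:
{"fn": "move_arm", "kwargs": {"increments": [[[0,0,0.03],0,0.1],[[0,0,0.03],0,0.1],[[0,0,0],0,0.1]]}}

```text
time: 8.22
ee_pos: [468.5, -353.9, -24.8]
orientation: [0.767, 0.642, -0.0, -0.0]
force: [-0.2, -0.4, 0.1]
width: 0.55
grip_force: 0.0
```

```bash
python3 - <<'E'
from h import *
s,q,R=pose(); p,d=vision.snapshot("wrist"); c=vision.get_calibration("wrist"); X=cloud(c,d); L=(X-q)@R
print(q, s["force"].round(1),s["width"])
b=p[100:480,150:500]; cv2.imwrite("pics/w5.png",b)
k=(np.abs(L[...,0]-9)<5)&(np.abs(L[...,1]-25)<4)&(X[...,2]>2.5); print(k.sum(),np.sort(X[k][:,2])[:20].round(1))
E
```

```text
[ 468.4753635  -353.93770733  -24.82352623] [-0.2 -0.4  0.1] 0.5496540444433459
1937 [2.6 2.9 3.3 3.4 3.5 3.7 3.9 3.9 5.  5.  5.1 5.1 5.1 5.2 5.2 5.2 5.3 5.3
 5.3 5.4]
```

View pics/w5.png

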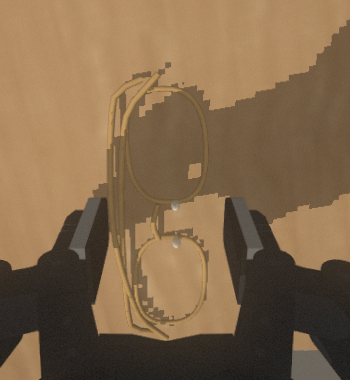

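Tips are now just above the table with the spectacles between them, their middle (row ≈205) at the pads. Closing.

Request:
{"fn": "move_arm", "kwargs": {"increments": [[[0,0,0.03],0,0.05],[[0,0,0],0,-0.05],[[0,0,0],0,-0.15],[[0,0,0],0,-0.3],[[0,0,0],0,-0.3],[[0,0,0],0,-0.3]]}}

```text
time: 9.02
ee_pos: [468.8, -354.4, -24.9]
orientation: [0.767, 0.642, 0.0, 0.001]
force: [-1.9, 0.5, 9.4]
width: 0.463
grip_force: 22.4
```

Request:
{"fn": "move_arm", "kwargs": {"increments": [[[0,0,-0.5],0,-0.3],[[0,0,-0.5],0,-0.3],[[0,0,-0.5],0,-0.3],[[0.79,-0.1,0],0,-0.3],[[0.79,-0.1,0],0,-0.3],[[0.79,-0.1,0],0,-0.3],[[0.79,-0.1,0],0,-0.3],[[0,0,0],0,-0.3],[[0,0,0],0,-0.3]]}}

```text
time: 10.15
ee_pos: [475.3, -227.1, 34.2]
orientation: [0.767, 0.642, 0.0, 0.0]
force: [0.6, -0.2, 0.3]
width: 0.462
grip_force: 21.1
```

```bash
python3 - <<'E'
from h import *
togo([479,-132,35],0.14); s,q,R=pose(); print(s["force"],s["width"],s["grip_force"])
c=vision.get_calibration("wrist"); p,d=vision.snapshot("wrist"); np.save("w6.npy",d);np.save("w6c.npy",c,allow_pickle=True); cv2.imwrite("pics/w6.png",p)
E
```

```text
t 10.15 p [ 475.3 -227.1   34.2] yaw_y -0.177 shares [2.36, -0.33, -0.02]
turn about tool z, shares -2.11
[ 0.60070294 -0.21285812  0.2797692 ] 0.46221005565103496 21.086044013500214
```

View pics/w6.png

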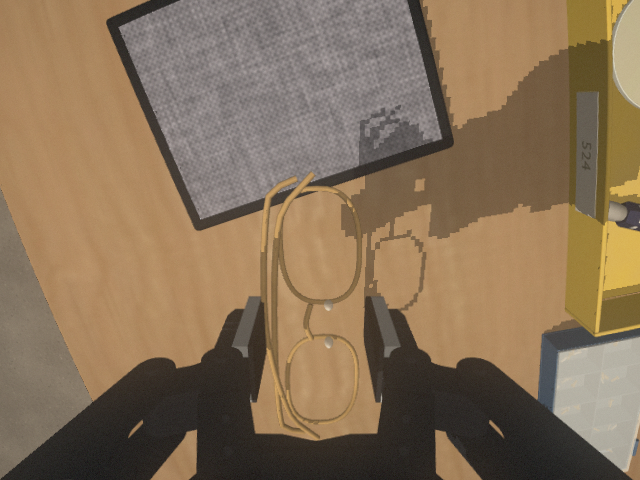

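Spectacles are held level; pad corners at (200,230), (453,145), (107,20).

```bash
python3 - <<'E'
from h import *
c=np.load("w6c.npy",allow_pickle=True).item()
P=onz(c,[[200,231],[454,145],[107,20]],6); print(P.round(1), np.linalg.norm(P[0]-P[1]),np.linalg.norm(P[0]-P[2]))
m=(P[1]+P[2])/2; print("pad mid",m)
s,q,R=pose(); X=cloud(c,np.load("w6.npy"))
k=X[170:445,255:365].reshape(-1,3); k=k[(k[:,2]>45)&(k[:,2]<75)]; L=(k-q)@R; k=k[np.abs(L[:,1])<19.]; print("z",np.percentile(k[:,2],[1,10,50,90]))
E_=onz(c,[[310,174],[318,440]],60); print("mid rel tool",((E_.mean(0)-q)@R).round(1), np.linalg.norm(E_[0]-E_[1]))
ang=np.arctan2(*(P[1]-P[0])[[1,0]]); print("pad yaw",ang); togo(m+[0,0,30],ang)
E
```

```text
[[ 419.8 -197.7    6. ]
 [ 554.1 -176.7    6. ]
 [ 402.5  -90.5    6. ]] 135.98228569859776 108.65375837554396
pad mid [ 478.32375038 -133.57413976    6.        ]
z [59.91741678 60.80407453 64.695448   67.31575364]
mid rel tool [ -4.    0.3 -25.8] 124.68537642274978
pad yaw 0.15555118389864797
t 10.2 p [ 475.3 -227.4   34.2] yaw_y -0.177 shares [2.32, -0.34, -0.05]
turn about tool z, shares -2.22
```

Request:
{"fn": "move_arm", "kwargs": {"increments": [[[0.8,-0.11,0],0,-0.3],[[0.8,-0.11,0],0,-0.3],[[0.8,-0.11,0],-0.2,-0.3],[[0,0,0],-1,-0.3],[[0,0,0],-1,-0.3],[[0,0,0.4],0,-0.3],[[0,0,0.4],0,-0.3],[[0,0,0.3],0,-0.3],[[0,0,0.1],0,-0.3],[[0,0,0],0,-0.3]]}}

```text
time: 11.45
ee_pos: [478.9, -130.1, -14.0]
orientation: [0.651, 0.759, -0.0, -0.0]
force: [0.1, -0.4, 0.0]
width: 0.462
grip_force: 21.1
```

```bash
python3 - <<'E'
from h import *
togo([478,-132,-18.5],0.15); print(arm.sense()["force"])
E
```

```text
t 11.45 p [ 478.9 -130.1  -14. ] yaw_y 0.153 shares [-0.04, -0.03, 0.11]
turn about tool z, shares 0.02
[ 0.08341039 -0.42588238  0.010118  ]
```

Down the last 4 mm, then open gently and lift.

Request:
{"fn": "move_arm", "kwargs": {"increments": [[[0,0,0.05],0,-0.3],[[0,0,0.05],0,-0.3],[[0,0,0],0,-0.3]]}}

```text
time: 11.82
ee_pos: [479.0, -129.9, -17.8]
orientation: [0.651, 0.759, 0.0, -0.0]
force: [-0.1, -0.6, -0.6]
width: 0.456
grip_force: 21.1
```

Request:
{"fn": "move_arm", "kwargs": {"increments": [[[0,0,0],0,0.05],[[0,0,0],0,0.15],[[0,0,0],0,0.3],[[0,0,0],0,0.3],[[0,0,0],0,0.3],[[0,0,-0.3],0,0.3],[[0,0,-0.7],0,0.4],[[0,0,-0.7],0,0.4],[[0,0,0],0,0.4],[[0,0,0],0,0.4]]}}

```text
time: 13.08
ee_pos: [478.8, -129.9, 50.1]
orientation: [0.651, 0.759, 0.0, 0.0]
force: [0.6, 0.9, 0.3]
width: 0.697
grip_force: 0.0
```

```bash
python3 - <<'E'
from h import *
togo([478,-132,100],0.15); s,q,R=pose()
c=vision.get_calibration("wrist"); p,d=vision.snapshot("wrist"); np.save("w7.npy",d);np.save("w7c.npy",c,allow_pickle=True); cv2.imwrite("pics/w7.png",p)
hs=cv2.cvtColor(p,cv2.COLOR_BGR2HSV); m=(hs[...,1]>85)&(hs[...,2]>60)
u0,v0=proj(c,[478,-132,10])[0].astype(int); print(u0,v0)
X=cloud(c,d); m&=(np.abs(X[...,0]-478)<55)&(np.abs(X[...,1]+132)<66)&(X[...,2]<25)
v,u=np.nonzero(m); P=onz(c,np.c_[u,v],11); r=cv2.minAreaRect(P[:,:2].astype(np.float32)); print(len(u),r,np.nanpercentile(X[m][:,2],[5,50,95]))
E
```

```text
t 13.07 p [ 478.8 -129.9   50.1] yaw_y 0.153 shares [-0.05, -0.03, -1.25]
turn about tool z, shares 0.02
312 259
8692 ((477.7752685546875, -127.99406433105469), (125.75957489013672, 105.8042984008789), 89.90658569335938) [-0.70272409  0.72111078 13.82540421]
```

```bash
python3 - <<'E'
from h import *
c=np.load("w7c.npy",allow_pickle=True).item(); p=cv2.imread("pics/w7.png"); X=cloud(c,np.load("w7.npy"))
hs=cv2.cvtColor(p,cv2.COLOR_BGR2HSV); a=0.1555; D=X-np.array([478.3,-133,0])
l=D[...,0]*np.cos(a)+D[...,1]*np.sin(a); t=-D[...,0]*np.sin(a)+D[...,1]*np.cos(a)
m=(hs[...,1]>85)&(hs[...,2]>60)&(abs(l)<60)&(abs(t)<64)&(X[...,2]<22)&(X[...,2]>3.5)
v,u=np.nonzero(m); P=onz(c,np.c_[u,v],11); r=cv2.minAreaRect(P[:,:2].astype(np.float32)); print(len(u),r,np.nanpercentile(X[m][:,2],[5,50,95]))
E
```

```text
3099 ((459.7674255371094, -119.46337890625), (125.4566421508789, 106.96199798583984), 76.63526916503906) [ 6.18218387 11.24331961 14.90437703]
```

```bash
python3 - <<'E'
from h import *
c=np.load("w7c.npy",allow_pickle=True).item(); p=cv2.imread("pics/w7.png"); X=cloud(c,np.load("w7.npy"))
hs=cv2.cvtColor(p,cv2.COLOR_BGR2HSV); D=X-np.array([478.3,-133,0]); a=0.1555
l=D[...,0]*np.cos(a)+D[...,1]*np.sin(a); t=-D[...,0]*np.sin(a)+D[...,1]*np.cos(a)
for zl in (9,10):
    m=((hs[...,1]>70)&(abs(l)<45)&(abs(t)<66)&(X[...,2]<20)&(X[...,2]>zl)).astype(np.uint8)
    m=cv2.morphologyEx(m,cv2.MORPH_CLOSE,np.ones((5,5)))
    n,L,st,ce=cv2.connectedComponentsWithStats(m,connectivity=8)
    for i in np.argsort(-st[1:,4])[:3]+1:
        k=L==i; v,u=np.nonzero(k); P=onz(c,np.c_[u,v],11); r=cv2.minAreaRect(P[:,:2].astype(np.float32)); print(zl,st[i],np.round(r[0],1),np.round(r[1],1),round(r[2],1))
E
```

```text
9 [ 277  150   44  201 2256] [ 470.3 -132.4] [ 23.4 120.8] 9.2
9 [307 242  26  30 151] [ 479.6 -128.5] [20.4 11.3] 79.1
9 [344 191   3  10  13] [489.4 -92.6] [1.  4.9] 3.0
10 [ 277  150   44  201 2117] [ 469.7 -132.8] [ 21.6 120.8] 10.7
10 [307 245   7  27  94] [ 476.4 -130.9] [ 3.4 15.7] 8.6
10 [322 243   6   1   6] [ 483.  -120.8] [2.8 0. ] 8.7
```

```bash
python3 - <<'E'
from h import *
p=cv2.imread("pics/top1.png"); c=vision.get_calibration("top"); X=cloud(c,np.load("top1.npy"))
B=(X[...,2]>90)&(X[...,2]<140); mids=[]; 
for u in range(204,288):
    vv=[v for v in np.nonzero(B[:,u])[0] if 245<v<285]; mids.append((u,(min(vv)+max(vv))/2))
P=onz(c,mids,127); vx,vy,x0,y0=cv2.fitLine(P[:,:2].astype(np.float32),cv2.DIST_L2,0,.01,.01).ravel()
if vy>0: vx,vy=-vx,-vy
print("boom dir",vx,vy,"theta",np.arctan2(vx,-vy))
R_=((X[...,2]>105)&(X[...,2]<130)); R_[:,:297]=0;R_[:,345:]=0;R_[:225]=0;R_[285:]=0
ct=max(cv2.findContours(R_.astype(np.uint8),0,2)[0],key=cv2.contourArea); (q,r)=cv2.minEnclosingCircle(ct); Q=onz(c,[q],121)[0]; print("lens",q,r,r*1265/618,Q)
f=np.array([vx,vy]); o=np.array([x0,y0]); t=(Q[:2]-o)@f; print("lens off line",Q[:2]-(o+f*t))
b=o+f*(t-98); print("axis pt behind button",b)
print("lens out 126:",Q[:2]+126*f)
th=np.arctan2(vx,-vy); np.save("boom.npy",[*b,th]); togo([*b,150],th)
E
```

```text
boom dir 0.12984154 -0.99153477 theta 0.13020916
lens (314.0, 255.31817626953125) 22.462413787841797 45.97888906410983 [468.22528847   0.64263333 121.        ]
lens off line [0.459165   0.06013111]
axis pt behind button [455.04165292  97.75290964]
lens out 126: [ 484.58532151 -124.2907468 ]
t 13.12 p [ 478.4 -129.8   49.7] yaw_y 0.153 shares [5.71, 0.29, -2.51]
turn about tool z, shares 0.15
```

Request:
{"fn": "move_arm", "kwargs": {"increments": [[[0,0,-0.84],0,0.2],[[0,0,-0.84],0,0.2],[[0,0,-0.84],0.15,0.2],[[0,0,0],0,0.2],[[0.81,0.04,0],0,0.2],[[0.81,0.04,0],0,0.2],[[0.81,0.04,0],0,0.2],[[0.81,0.04,0],0,0.2],[[0.81,0.04,0],0,0.2],[[0.81,0.04,0],0,0.2],[[0.81,0.04,0],0,0.2],[[0,0,0],0,0.2],[[0,0,0],0,0.2]]}}

```text
time: 14.75
ee_pos: [459.9, 96.1, 149.8]
orientation: [0.659, 0.752, -0.001, -0.001]
force: [-0.2, -0.5, 0.5]
width: 0.599
grip_force: 0.0
```

```bash
python3 - <<'E'
from h import *
b=np.load("boom.npy"); togo([b[0],b[1],150],b[2]); s,q,R=pose()
c=vision.get_calibration("wrist"); p,d=vision.snapshot("wrist"); np.save("w8.npy",d);np.save("w8c.npy",c,allow_pickle=True); cv2.imwrite("pics/w8.png",p)
th=b[2]; ex=np.array([np.cos(th),np.sin(th),0]); ey=np.array([-np.sin(th),np.cos(th),0]); o=np.array([b[0],b[1],0])
print("expected px of button tip",proj(c,o-16*ex+[0,0,115]))
X=cloud(c,d); D=X-o; lx=D@ex; ly=D@ey
k=(X[...,2]>100)&(X[...,2]<135)
for y in range(-50,60,4):
    m=k&(abs(ly-y)<2)&(abs(lx)<40)
    if m.sum()>5: 
        tp=m&(X[...,2]>122); print(y,m.sum(),"x",np.percentile(lx[m],[1,99]).round(1),"top x",np.percentile(lx[tp],[1,99]).round(1) if tp.any() else 0,"z",np.median(X[m][:,2]).round(1))
u,v=proj(c,o+[0,0,120])[0].astype(int); cr=p[max(0,v-90):v+90,max(0,u-120):u+120]; print(u,v)
cv2.imwrite("pics/w8z.png",cv2.resize(cr,None,fx=3.3,fy=3.3))
E
```

```text
t 14.75 p [459.9  96.1 149.8] yaw_y 0.131 shares [0.06, -0.12, -0.0]
turn about tool z, shares 0.01
expected px of button tip [[277.04020861 256.03319802]]
-50 103 x [-13.6  10.5] top x [-13.6  10.5] z 127.6
-46 274 x [-14.9  11.1] top x [-14.9  11.1] z 128.0
-42 356 x [-14.8  11.2] top x [-14.6  11.1] z 127.7
-38 275 x [-13.3   9.9] top x [-13.3   9.9] z 127.1
-34 275 x [-13.3   9.9] top x [-13.3   9.9] z 127.1
-30 273 x [-13.7   9.8] top x [-13.7   9.8] z 127.2
-26 293 x [-13.6   9.8] top x [-13.6   9.8] z 127.1
-22 288 x [-13.5   9.8] top x [-13.5   9.8] z 127.1
-18 297 x [-13.3  10.3] top x [-13.3  10.3] z 127.2
-14 307 x [-13.2  10.2] top x [-13.2  10.2] z 127.1
-10 315 x [-13.6  10.2] top x [-13.6  10.2] z 127.2
-6 324 x [-13.5  10.2] top x [-13.5  10.2] z 127.1
-2 341 x [-16.9  10.1] top x [-13.4  10.1] z 127.1
2 375 x [-17.1  10.1] top x [-13.3  10.1] z 127.0
6 335 x [-13.7  10.1] top x [-13.5  10.1] z 127.1
10 350 x [-13.6  10. ] top x [-13.6  10. ] z 127.1
14 343 x [-13.4  10. ] top x [-13.4  10. ] z 127.3
18 359 x [-13.3  10. ] top x [-13.3  10. ] z 127.2
22 356 x [-13.2  10. ] top x [-13.2  10. ] z 127.1
26 365 x [-13.6   9.9] top x [-13.6   9.9] z 127.2
30 380 x [-13.5   9.9] top x [-13.5   9.9] z 127.2
34 371 x [-13.3   9.9] top x [-13.3   9.9] z 127.2
38 398 x [-13.2  10.3] top x [-13.2  10.3] z 127.1
42 398 x [-13.6  10.3] top x [-13.6  10.3] z 127.2
46 411 x [-13.5  10.3] top x [-13.5  10.3] z 127.2
50 404 x [-13.3  10.2] top x [-13.3  10.2] z 127.2
54 434 x [-13.2  10.2] top x [-13.2  10.2] z 127.2
58 413 x [-13.6  10.2] top x [-13.6  10.2] z 127.2
305 259
```

View pics/w8z.png

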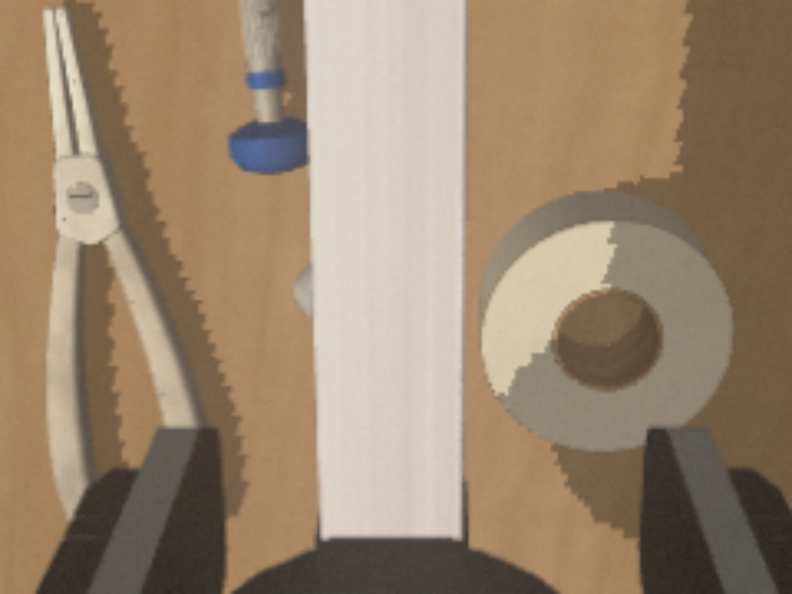

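Crop: boom is vertical in the picture, button bevel at (303,292) on its left side, tape roll and pliers clear of the fingers. Now over the axis and down.

```bash
python3 -c "
from h import *
togo([453.3,98.5,74],.1302)"
```

```text
t 14.8 p [460.1  95.8 150.1] yaw_y 0.13 shares [0.09, -0.16, 1.9]
turn about tool z, shares 0.0
```

Request:
{"fn": "move_arm", "kwargs": {"increments": [[[0.09,-0.16,0],0,0.2],[[0,0,0],0,0.2],[[0,0,0.4],0,0.2],[[0,0,0.5],0,0.2],[[0,0,0.5],0,0.2],[[0,0,0.5],0,0.2],[[0,0,0],0,0.2],[[0,0,0],0,0.2]]}}

```text
time: 15.8
ee_pos: [454.2, 99.1, 75.6]
orientation: [0.66, 0.752, 0.0, 0.0]
force: [0.6, 0.4, 1.0]
width: 0.602
grip_force: 0.0
```

```bash
python3 - <<'E'
from h import *
togo([453.3,98.5,74],.1302); s,q,R=pose(); print(s["force"])
c=vision.get_calibration("wrist"); p,d=vision.snapshot("wrist"); X=cloud(c,d); L=(X-q)@R
for a in (-1,1):
    k=(np.abs(L[...,0]-9)<5)&(np.abs(a*L[...,1]-26)<4)&(X[...,2]>60); print(a,"tip z",np.sort(X[k][:,2])[:6].round(1),"inner face y",np.percentile(a*L[k][:,1],2))
k=(X[...,2]>124)&(X[...,2]<130)&(np.abs(L[...,0]-60)<15)&(abs(L[...,1])<18); print("boom in tool y",np.percentile(L[k][:,1],[1,99]))
E
```

```text
t 15.8 p [454.2  99.1  75.6] yaw_y 0.13 shares [-0.01, -0.02, 0.04]
turn about tool z, shares 0.0
[0.60862477 0.39476906 0.95044308]
-1 tip z [102.7 103.  103.3 103.6 104.  104.2] inner face y 23.656300882940872
1 tip z [102.4 103.3 103.4 103.6 103.8 104.1] inner face y 25.116566034653967
boom in tool y [-12.47652202  10.95581831]
```

Request:
{"fn": "move_arm", "kwargs": {"increments": [[[-0.01,-0.02,0.05],0,0.1],[[0,0,0],0,-0.1],[[0,0,0],0,-0.3],[[0,0,0],0,-0.5],[[0,0,0],0,-0.6],[[0,0,0],0,-0.6],[[0,0,0],0,-0.6]], "squeeze": 20}}

```text
time: 16.73
ee_pos: [452.7, 98.6, 73.0]
orientation: [0.66, 0.752, -0.0, -0.0]
force: [-4.0, -1.0, 5.7]
width: 0.271
grip_force: 25.0
```

Opening ≈ 23–24 mm: button flush. Start sliding gently.

Request:
{"fn": "move_arm", "kwargs": {"increments": [[[-0.04,0,0],0,-0.6],[[-0.04,0,0],0,-0.6],[[-0.04,0,0],0,-0.6],[[-0.04,0,0],0,-0.6],[[-0.04,0,0],0,-0.6]]}}

```text
time: 17.35
ee_pos: [453.4, 92.2, 73.0]
orientation: [0.659, 0.752, 0.001, -0.001]
force: [-5.5, 5.2, 5.6]
width: 0.275
grip_force: 24.5
```

```bash
cat > b.py <<'E'
from h import *
def check():
    s,q,R=pose(); print(round(s["time"],2),q.round(1),"f",s["force"].round(1),"w",round(s["width"]*85,1),"g",round(s["grip_force"],1))
    c=vision.get_calibration("wrist"); p,d=vision.snapshot("wrist"); X=cloud(c,d)
    b=np.load("boom.npy"); th=b[2]; f=np.array([np.sin(th),-np.cos(th)])
    o=np.array([453.3,98.5]); print("tool along boom",((q[:2]-o)@f).round(2), "f along", (s["force"][:2]@f).round(1))
    # head shoulder on the boom: first place across |x|>13 at z~115-130 beyond the tool
    D=X[...,:2]-o; l=D@f; x=D@np.array([np.cos(th),np.sin(th)])
    m=(X[...,2]>105)&(X[...,2]<135)&(l>25)&(abs(x)>12.9)&(abs(x)<17)
    print("head clamp begins",np.percentile(l[m],[2,10]).round(1) if m.any() else None)
E
python3 -c "
from b import *
check()"
```

```text
17.35 [453.4  92.2  73. ] f [-5.5  5.2  5.6] w 23.3 g 24.5
tool along boom 6.26 f along -5.9
head clamp begins None
```

```bash
cat >> b.py <<'E'
def lens():
    c=vision.get_calibration("top"); p,d=vision.snapshot("top"); X=cloud(c,d); th=np.load("boom.npy")[2]; f=np.array([np.sin(th),-np.cos(th)])
    D=X[...,:2]-[468.2,0.6]; l=D@f; x=D@np.array([np.cos(th),np.sin(th)])
    m=(X[...,2]>105)&(X[...,2]<130)&(abs(x)<52)&(l>-60)&(l<190)
    a=m&(abs(x)<8); print("lens n",m.sum(),"x",np.percentile(x[m],[1,99]).round(1),"far edge -> boom out",(np.percentile(l[a],99.5)-47).round(1),"max",(l[m].max()-47).round(1))
E
python3 - <<'E'
from b import *
lens()
X=cloud(vision.get_calibration("top"),np.load("top1.npy")); th=np.load("boom.npy")[2]; f=np.array([np.sin(th),-np.cos(th)])
D=X[...,:2]-[468.2,0.6]; l=D@f; x=D@np.array([np.cos(th),np.sin(th)]); m=(X[...,2]>105)&(X[...,2]<130)&(abs(x)<52)&(l>-60)&(l<190); a=m&(abs(x)<8)
print("start",m.sum(),np.percentile(l[a],99.5)-47,l[m].max()-47)
E
```

```text
lens n 1676 x [-43.5  43.6] far edge -> boom out 5.5 max 6.2
start 1637 -0.894643802172844 -0.4803603441463409
```

The boom follows the tool without slipping. Continue.

Request:
{"fn": "move_arm", "kwargs": {"increments": [[[-0.1,0,0],0,-0.6],[[-0.1,0,0],0,-0.6],[[-0.1,0,0],0,-0.6],[[-0.1,0,0],0,-0.6],[[-0.1,0,0],0,-0.6],[[-0.1,0,0],0,-0.6],[[-0.1,0,0],0,-0.6],[[-0.1,0,0],0,-0.6],[[-0.1,0,0],0,-0.6],[[-0.1,0,0],0,-0.6],[[-0.1,0,0],0,-0.6],[[-0.1,0,0],0,-0.6],[[0,0,0],0,-0.6]]}}

```text
time: 19.08
ee_pos: [459.8, 43.6, 73.0]
orientation: [0.659, 0.752, 0.0, -0.001]
force: [-3.6, 2.6, 5.9]
width: 0.28
grip_force: 24.6
```

```bash
python3 -c "
from b import *
check();lens()"
```

```text
19.07 [459.8  43.6  73. ] f [-3.6  2.6  5.9] w 23.8 g 24.6
tool along boom 55.27 f along -3.0
head clamp begins [44.1 44.3]
lens n 1603 x [-43.5  43.2] far edge -> boom out 53.9 max 54.4
```

Request:
{"fn": "move_arm", "kwargs": {"increments": [[[-0.1,0,0],0,-0.6],[[-0.1,0,0],0,-0.6],[[-0.1,0,0],0,-0.6],[[-0.1,0,0],0,-0.6],[[-0.1,0,0],0,-0.6],[[-0.1,0,0],0,-0.6],[[-0.1,0,0],0,-0.6],[[-0.1,0,0],0,-0.6],[[-0.1,0,0],0,-0.6],[[-0.1,0,0],0,-0.6],[[-0.1,0,0],0,-0.6],[[-0.1,0,0],0,-0.6],[[-0.1,0,0],0,-0.6],[[0,0,0],0,-0.6]]}}

```text
time: 20.92
ee_pos: [466.6, -8.0, 73.0]
orientation: [0.659, 0.752, 0.0, -0.001]
force: [-5.7, 3.0, 6.3]
width: 0.279
grip_force: 24.7
```

```bash
python3 -c "
from b import *
check();lens()"
```

```text
20.93 [466.6  -8.   73. ] f [-5.7  3.   6.3] w 23.7 g 24.7
tool along boom 107.3 f along -3.7
head clamp begins [96.  96.3]
lens n 1415 x [-44.   43.8] far edge -> boom out 106.7 max 107.2
```

Request:
{"fn": "move_arm", "kwargs": {"increments": [[[-0.03,0,0],0,-0.6],[[-0.03,0,0],0,-0.6],[[-0.03,0,0],0,-0.6],[[-0.03,0,0],0,-0.6],[[-0.03,0,0],0,-0.6],[[-0.03,0,0],0,-0.6],[[-0.03,0,0],0,-0.6],[[-0.03,0,0],0,-0.6],[[-0.03,0,0],0,-0.6],[[-0.03,0,0],0,-0.6],[[-0.03,0,0],0,-0.6],[[-0.03,0,0],0,-0.6]]}}

```text
time: 22.52
ee_pos: [468.4, -21.9, 73.0]
orientation: [0.659, 0.752, 0.0, -0.001]
force: [-4.7, 3.0, 6.4]
width: 0.278
grip_force: 24.7
```

```bash
python3 -c "
from b import *
check();lens()"
```

```text
22.52 [468.4 -21.9  73. ] f [-4.7  3.   6.4] w 23.6 g 24.7
tool along boom 121.31 f along -3.6
head clamp begins [110.1 110.4]
lens n 1301 x [-43.9  43.6] far edge -> boom out 121.1 max 122.0
```

Request:
{"fn": "move_arm", "kwargs": {"increments": [[[-0.02,0,0],0,-0.6],[[-0.02,0,0],0,-0.6],[[-0.02,0,0],0,-0.6]]}}

```text
time: 23.0
ee_pos: [468.6, -24.4, 73.0]
orientation: [0.659, 0.752, 0.0, -0.001]
force: [-5.6, 4.8, 6.2]
width: 0.277
grip_force: 24.7
```

Request:
{"fn": "move_arm", "kwargs": {"increments": [[[-0.02,0,0],0,-0.6],[[0,0,0],0,-0.6]]}}

```text
time: 23.25
ee_pos: [468.8, -25.4, 73.0]
orientation: [0.659, 0.752, 0.0, -0.001]
force: [-4.7, 4.9, 6.2]
width: 0.278
grip_force: 24.6
```

Request:
{"fn": "move_arm", "kwargs": {"increments": [[[-0.02,0,0],0,-0.6],[[0,0,0],0,-0.6]]}}

```text
time: 23.5
ee_pos: [468.9, -26.0, 73.0]
orientation: [0.659, 0.752, 0.0, -0.001]
force: [-5.8, 3.2, 6.9]
width: 0.275
grip_force: 24.6
```

Request:
{"fn": "move_arm", "kwargs": {"increments": [[[-0.02,0,0],0,-0.6],[[0,0,0],0,-0.6]]}}

```text
time: 23.75
ee_pos: [469.0, -26.8, 73.0]
orientation: [0.659, 0.752, 0.0, -0.001]
force: [-4.4, 4.3, 6.3]
width: 0.281
grip_force: 24.6
```

```bash
python3 -c "
from b import *
check();lens()"
```

```text
23.75 [469.  -26.8  73. ] f [-4.4  4.3  6.3] w 23.9 g 24.6
tool along boom 126.3 f along -4.8
head clamp begins [115.  115.3]
lens n 1259 x [-44.2  44.2] far edge -> boom out 125.4 max 125.5
```

```bash
cat >> b.py <<'E'
def btn():
    c=vision.get_calibration("wrist"); p,d=vision.snapshot("wrist"); cv2.imwrite("pics/btn.png",p); X=cloud(c,d); th=np.load("boom.npy")[2]
    f=np.array([np.sin(th),-np.cos(th)]); D=X[...,:2]-[453.3,98.5]; l=D@f; x=D@np.array([np.cos(th),np.sin(th)])
    print("btn px",proj(c,[453.3-16*np.cos(th),98.5-16*np.sin(th),115]).round(0))
    for a in (-20,-9,-6,-3,0,3,6,9,20):
        m=(X[...,2]>107)&(X[...,2]<135)&(abs(l-a)<1.5)&(abs(x)<25)
        print(a,m.sum(),np.percentile(x[m],[0,5,95]).round(1) if m.any() else None)
E
python3 -c "
from b import *
btn()"
```

```text
btn px [[258. -58.]]
-20 0 None
-9 0 None
-6 0 None
-3 0 None
0 0 None
3 0 None
6 0 None
9 0 None
20 1125 [-11.7 -10.4  11. ]
```

Request:
{"fn": "move_arm", "kwargs": {"increments": [[[-0.01,0,0],0,-0.6],[[0,0,0],0,-0.6]]}}

```text
time: 24.15
ee_pos: [469.1, -27.1, 73.0]
orientation: [0.659, 0.752, 0.0, -0.001]
force: [-4.8, 4.9, 6.7]
width: 0.275
grip_force: 24.6
```

Request:
{"fn": "move_arm", "kwargs": {"increments": [[[-0.01,0,0],0,-0.6],[[0,0,0],0,-0.6]]}}

```text
time: 24.4
ee_pos: [469.0, -27.3, 73.0]
orientation: [0.659, 0.752, 0.0, -0.001]
force: [-4.4, 6.0, 6.9]
width: 0.28
grip_force: 24.7
```

```bash
python3 -c "
from b import *
check();lens()"
```

```text
24.4 [469.  -27.3  73. ] f [-4.4  6.   6.9] w 23.8 g 24.7
tool along boom 126.79 f along -6.6
head clamp begins [115.5 115.8]
lens n 1243 x [-44.3  43.7] far edge -> boom out 125.5 max 125.9
```

Request:
{"fn": "move_arm", "kwargs": {"increments": [[[-0.01,0,0],0,-0.6],[[0,0,0],0,-0.6]]}}

```text
time: 24.75
ee_pos: [469.1, -27.4, 73.0]
orientation: [0.659, 0.752, 0.001, -0.001]
force: [-6.0, 7.8, 7.1]
width: 0.277
grip_force: 24.7
```

Request:
{"fn": "move_arm", "kwargs": {"increments": [[[-0.01,0,0],0,-0.6],[[0,0,0],0,-0.6]]}}

```text
time: 25.0
ee_pos: [469.1, -27.6, 73.0]
orientation: [0.659, 0.752, 0.001, -0.001]
force: [-5.4, 8.7, 7.5]
width: 0.28
grip_force: 24.7
```

The force climbs while the boom stands still: that is the click. Release and rise.

Request:
{"fn": "move_arm", "kwargs": {"increments": [[[0.02,0,0],0,-0.3],[[0,0,0],0,0],[[0,0,0],0,0.2],[[0,0,0],0,0.2],[[0,0,0],0,0.2],[[0,0,-0.3],0,0.2],[[0,0,-0.8],0,0.2],[[0,0,-0.8],0,0.2],[[0.8,0,0],0,0.2],[[0.8,0,0],0,0.2],[[0.8,0,0],0,0.2],[[0,0,0],0,0.2],[[0,0,0],0,0.2]]}}

```text
time: 26.62
ee_pos: [457.3, 66.8, 149.5]
orientation: [0.659, 0.752, 0.0, 0.0]
force: [0.1, -0.2, -0.1]
width: 0.598
grip_force: 0.0
```

```bash
python3 -c "
from b import *
check();lens();btn()"
```

```text
26.62 [457.3  66.8 149.5] f [ 0.1 -0.2 -0.1] w 50.8 g 0.0
tool along boom 31.97 f along 0.2
head clamp begins None
lens n 2205 x [-42.8  42.8] far edge -> boom out 125.0 max 127.0
btn px [[284. 203.]]
-20 371 [-13.6 -12.1  12.3]
-9 305 [-12. -11.  11.]
-6 286 [-11.6 -10.5  10.5]
-3 312 [-15.  -13.1  10.5]
0 324 [-16.  -14.7  10.6]
3 301 [-16.  -13.2  10.6]
6 279 [-13.8 -11.3  10.7]
9 283 [-11.9 -10.8  10.7]
20 247 [-11.6 -10.5  10.9]
```

The button is out 4 mm again, the boom is at about 126 mm, and the arm is clear.

```bash
python3 -c "
from workcell import arm
print(arm.sign_off())"
```

```text
the job is handed in; nothing more can be done
None
```

The job is handed in: the spectacles lie flat within a few millimetres of the pad's middle, the boom is out about 126 mm with its button sprung about 4 mm out in the second hole, and the arm is clear; sign-off returned no verdict, and I did not re-measure the spectacles or the bystanders after sliding the boom.

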